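# Pop a dosing capsule and trap it on the chute

### The job

Press the key beside the sloping chute so that the capsule pops out of its well, and with your other finger standing in the chute stop the capsule as it slides down, clear of the well but before it runs off the open lower end. Finish while still holding it back there with the finger; only block it, never lift it off the chute, and leave the tumbler, the bottle and the jar where they are.

Things in the scene. Friction and masses are not known exactly. Their poses are not given: they have to be found in the camera images.
- dispenser: Plain aluminium dispenser fixed to the counter, 200 mm long. Origin: on the counter, below the middle of the chute's lane; x: horizontal, the way the chute runs downhill; y: horizontal, across the chute to the side of the key; z up. The chute is centred on y = 0 (58 mm wide outside), the key's block reaches from y = 31 to 77 mm. Its highest part, behind the well, is 136 mm above the counter.
- chute: Slick sloping dark steel chute, fixed, falling 0.42 rad (24 degrees). Origin: middle of the lane's floor, 65 mm straight above the dispenser's origin; x: downhill along the lane, y: across, as the dispenser's, z: square to the floor, up. The lane is 50 mm wide between rails 6 mm high and 4 mm thick and runs from x = -36 mm to its open end at x = 85 mm. Low friction: the capsule slides freely.
- well (a point): Centre of the well's mouth, level with the lane's floor, at x = -60 mm of the chute's frame. The well is 48 mm long, 50 mm wide, 9 mm deep; its floor is an ejector pad that rises as far as the key is pressed (12 mm at most) and sinks back when the key is let go. With the key down 9 to 10 mm the capsule is free and slides off downhill at once.
- lip (a point): Middle of the lane's open lower end, 85 mm downhill of the chute's origin and 30 mm above the counter. A freed capsule runs off here within half a second or so unless something stands in the lane.
- capsule: Loose white round dosing capsule, a disc 44 mm across and 24 mm high, about 90 g. Origin: centre of its underside; z: its axis. At the start it sits in the well, its centre at x = -60 to -58 mm, z = -9 mm of the chute's frame, 15 mm of it standing out of the well.
- key (a joint): Grey plastic press key with ribs on top: how far it is pressed down, in m; 0 up, 0.012 at its stop. Sprung: it takes about 4 N to start and about 8 N to hold at the stop, with the capsule's weight, and it comes back up when let go.
- key_top (a point): Centre of the key's flat level top, 60 mm long along the chute and 32 mm wide; at rest 73 mm above the counter, at x = 45 mm, y = 54 mm of the dispenser's frame. It moves straight down with the key. Fully pressed it is 61 mm above the counter, 16 mm higher than the lane's floor straight beside its middle, so that a finger of the same height in the lane there is clear of the floor and low enough to stop the capsule.
- tumbler: Clear glass tumbler, 68 mm across and 85 mm high, standing on the counter; to be left alone. Origin: centre of its underside.
- bottle: White bottle with a grey cap, 56 mm across and 130 mm high, standing on the counter; to be left alone. Origin: centre of its underside.
- jar: Low amber glass jar with a steel lid, 60 mm across and 65 mm high, standing on the counter; to be left alone. Origin: centre of its underside.
Mind the look-alikes: they are no part of the job. Leave any black or red look-alike of the capsule alone.

How it is judged (in metres and radians):
On the way, in this order (a step that is already met when the one before it is completed fails the run):
1. the key is pressed by the fingers (value of joint key above 0.006 m and contact force between the fingers and key above 0.5 N).
2. the capsule, clear of its well, is stopped on the chute by a finger (x of capsule in the frame of chute between -0.018 and 0.085 m and contact force between the fingers and capsule above 0.02 N and linear speed of capsule below 0.03 m/s), for 0.3 s.
At the end, for the whole second after the job is handed in: The capsule lies flat on the lane (within 0.15 rad, underside within about 5 mm of the floor), its centre at least 18 mm downhill of the well's edge and not past the lower end, at rest (under 20 mm/s), with a finger still pressing on it (over 0.02 N) (x of capsule in the frame of chute between -0.018 and 0.085 m and z of capsule in the frame of chute between -0.004 and 0.006 m and angle between the z axis of capsule and the z axis of chute, either way round below 0.15 rad and contact force between the fingers and capsule above 0.02 N and linear speed of capsule below 0.02 m/s); the arm keeps its last pose, push and grip.
It fails at once if the capsule is lifted off the chute (z of capsule in the frame of chute above 0.025 m).
It fails at once if the capsule slides off the chute (x of capsule in the frame of chute above 0.1 m or z of capsule in the frame of chute below -0.02 m).
It fails at once if a bystander is moved (distance of any of tumbler, bottle, jar from where it was at the start of the episode above 0.03 m).
It also fails if it takes over 32 s, if anything falls off the work surface, if the arm or the gripper's body presses on something with over 40 N, if the wrist force passes 120 N, or if a joint passes its speed limit or range.

### The arm

A 6-joint arm with a two-finger parallel gripper is mounted at the origin on the work surface. World frame = base frame: x ahead of the robot, y to its left, z up, the work surface at z = 0. Lengths are in m, angles in degrees, forces in N, time in s.
With the tool pointing down it reaches from about 0.35 to 0.975 m from the base axis. Payload 4.9 kg.
Tool frame: the origin (TCP) lies between the finger pads; the fingertips stand 19 mm ahead of it and the grasp point (between the pads) is the TCP; z points along the fingers, y is the direction in which the jaws open and shut (so a half turn about z gives the same grasp; the last joint's range is limited). The gripper opens to 85 mm and grips with 20 to 120 N. Pads are 22 mm wide; open, the fingers measure 114 mm over their backs; the gripper's body (76 mm by 85 mm) begins 54 mm behind the grasp point. The pads swing forward as they close: fully open they stand 13 mm farther back than shut.
Start: joints at [-75.917, 3.019, 92.412, -0, 84.569, -6.818], TCP at [0.223, -0.584, 0.226] pointing down, gripper open.
Joint ranges: [-172.51, 172.51], [-57.92, 126.97], [3.15, 148.05], [-58.71, 238.71], [5.1, 150.11], [-179.66, 179.66]. Speed limits (degrees/s): [147.25, 147.25, 180, 180, 180, 180].

### API

Orientations are given as [roll, pitch, yaw] about the fixed x, y, z axes, in that order (R = Rz(yaw) Ry(pitch) Rx(roll)).
In Python, from cell import telemetry, cams, ticket gives the robot as it stands.
- The arm moves only by the tool carry_out, never from a script. Its argument "motion" is a list of rows, each an object of numbers: "x", "y", "z": the shift along the tool's x, y, z in cm; "ax", "ay", "az": the turn, a rotation vector about the tool's x, y, z in rad; "gripper": the finger opening in cm, from 0 to 8.54. A call has 1 to 20 rows; each row shifts and turns the commanded pose from where the row before left it, along the tool's axes as they then stand; what a row does not reach is not made up. A row lasts 1/8 s, in which the tool goes at most 62.5 mm and 10.7 degrees, less where a joint would pass 70% of its speed; a pose out of reach is approached as far as the arm can. A call is refused whole if a number of a shift passes 6.25 or a number of a turn 0.188, either way. A call with a gripper value outside its range is refused whole. The fingers move at their own pace and stop on an object; the grip force is fixed at half the most. Time passes only in rows, so rows that do not move let the fingers close. It gives the time, the measured TCP pose, the force and the opening at its end, in the units of the state.
- telemetry.state(): the state, without advancing time (a new reading comes with each control period).
- cams.read_camera(name): name is "scene" or "top" or "wrist"; returns a dict with "color" (384x512x3 uint8, blue, green, red), "depth" (384x512 float32, m along the optical axis (not along the pixel's ray), 0 where there is no reading), "mtx" (3x3 intrinsics, pixels), "world_to_cam" (4x4, takes a point from world to camera coordinates); the wrist camera has in their place "T_tool_cam" (4x4, takes a point from camera to tool coordinates, whose origin is the TCP and whose axes are the flange's). Camera axes: x right, y down, z forward; pixel columns grow to the right and rows downward; lengths in m; the calibration is good to about 2 mm. The wrist camera is an equidistant fisheye: a pixel r from the principal point sees the ray r / f radians off the axis. A picture is of the moment at which its call begins: read the wrist's pose just before it.
- ticket.sign_off(): hands the job in, once; it reports no verdict.
The state is a dict: "clock": time; "q": joint angles; "qd": joint speeds; "joint_torque": joint torques, N m; "eef_pos": TCP position; "orientation": TCP orientation; "force": force on the tool from outside, world axes, zero at the start; "torque": the same for the moment, N m; "grip_width": opening from 0.0 (shut) to 1.0 (fully open).
Only numpy, scipy, OpenCV 4.12 (cv2) and the standard library are available. Lean on these libraries where they do the work, as an engineer would, in place of code of your own. Each camera call takes 0.05 s, during which the arm holds its last target. There are 200 camera calls.

## Working session

There is one attempt and no reset: what is moved stays moved. The work goes in short steps, Python scripts to look and compute and a tool call to move; the robot and the scene stay as the last step left them, time stands still between calls to the robot, and variables do not carry over. Pictures are saved under pics/ and viewed, about 8 in all and at most 12, crops included, and the job is handed in when it is done.

Besides the shell and the picture viewer there is one more tool, called after "Emit:" as name(argument=value, ...) on one line, values as JSON. carry_out: Moves the arm, as the interface text tells. Its arguments: {"type":"object","properties":{"motion":{"type":"array"}},"required":["motion"]}

```bash
ls; mkdir -p pics
python3 - <<'E'
from cell import telemetry, cams
import cv2, numpy as np
print(telemetry.state())
for n in ("scene","top"):
    d=cams.read_camera(n); np.savez(f"{n}0.npz",**d); cv2.imwrite(f"pics/{n}0.png",d["color"]); print(n,d["mtx"],d["world_to_cam"])
a=cv2.imread("pics/scene0.png");b=cv2.imread("pics/top0.png")
cv2.imwrite("pics/both0.png",cv2.resize(np.vstack([a,b]),None,fx=.78,fy=.78))
E
```

```text
pics
{'clock': 0.0, 'q': array([-7.59173658e+01,  3.05881895e+00,  9.24910273e+01,  4.36694754e-04,
        8.45671169e+01, -6.81774286e+00]), 'qd': array([-0.0081551 , -0.09493964,  0.03335624, -0.05384714, -0.06059246,
       -0.06926506]), 'joint_torque': array([-5.94328640e-05, -3.93685198e+01, -3.70169771e+01, -6.53143707e-05,
        7.18084804e-03,  1.15107147e-05]), 'eef_pos': array([ 0.22282074, -0.58327007,  0.22465723]), 'orientation': array([-1.79883915e+02, -1.43164356e-02,  2.09003208e+01]), 'force': array([-0.5132476 ,  0.49259075,  0.50222072]), 'torque': array([ 0.00016596, -0.00635663, -0.0190662 ]), 'grip_width': 0.9993057697935359}
scene [[446.48808128   0.         247.28510977]
 [  0.         446.48808128 190.73994061]
 [  0.           0.           1.        ]] [[-0.00646423  0.99967498 -0.02466064 -0.04810733]
 [ 0.56630052 -0.01666583 -0.82403032 -0.24110359]
 [-0.82417348 -0.01929206 -0.56600873  1.55353693]
 [ 0.          0.          0.          1.        ]]
top [[349.19657065   0.         263.35674718]
 [  0.         349.19657065 185.41857779]
 [  0.           0.           1.        ]] [[ 0.01317159 -0.99955792 -0.02665462  0.06953611]
 [-0.99831507 -0.01163932 -0.05684675  0.55085658]
 [ 0.05651138  0.02735848 -0.99802704  0.86249308]
 [ 0.          0.          0.          1.        ]]
```

View pics/scene0.png

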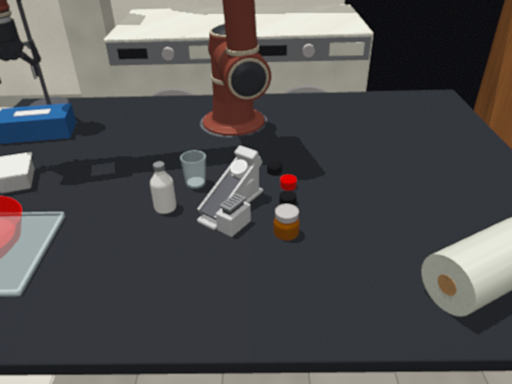

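View pics/top0.png

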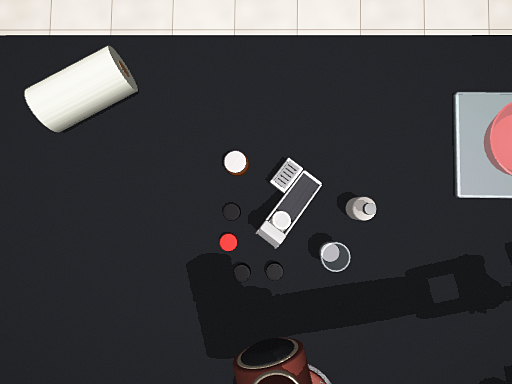

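```bash
cat > h.py <<'E'
import numpy as np, cv2
def cloud(d):
    K,T=d["mtx"],np.linalg.inv(d["world_to_cam"]); z=d["depth"]
    v,u=np.mgrid[:z.shape[0],:z.shape[1]]
    P=np.stack([(u-K[0,2])/K[0,0]*z,(v-K[1,2])/K[1,1]*z,z],-1)
    return P@T[:3,:3].T+T[:3,3]
def ray(d,uv,h):
    K,T=d["mtx"],np.linalg.inv(d["world_to_cam"])
    r=T[:3,:3]@np.array([(uv[0]-K[0,2])/K[0,0],(uv[1]-K[1,2])/K[1,1],1]);c=T[:3,3]
    return c+r*(h-c[2])/r[2]
E
python3 - <<'E'
from h import *
d=dict(np.load("top0.npz")); P=cloud(d); c=d["color"]
z=P[...,2]
roi=np.zeros(z.shape,bool); roi[150:255,250:330]=1
print("table z",np.median(z[100:140,200:300]))
np.set_printoptions(precision=4,suppress=True,linewidth=200)
# key top
k=np.zeros_like(roi); k[155:200,265:306]=1
m=k&(abs(z-.073)<.006); n,l,s,ce=cv2.connectedComponentsWithStats(m.astype(np.uint8))
for i in range(1,n):
    if s[i,4]>30: print("key",s[i],P[l==i].mean(0),cv2.minAreaRect((P[l==i][:,:2]*1000).astype(np.float32)))
for y in range(155,250,5): print(y,[f"{int(1000*a):4d}" for a in z[y,255:330:4]])
b=c.min(-1)
print(); 
for y in range(205,236,2): print(y,b[y,264:300:2])
E
```

```text
table z 0.0005253337671093372
key [274 161  26  28 348] [0.5739 0.0203 0.0736] ((574.1320190429688, 20.185813903808594), (31.834959030151367, 59.915260314941406), 52.78379821777344)
155 ['   0', '   3', '  -1', '  -1', '   0', '   0', '   1', '   3', '   0', '   2', '   0', '   0', '   0', '   1', '   1', '   0', '   0', '   1', '   0']
160 ['   0', '  -1', '   0', '   0', '   2', '   1', '   2', '   2', '  53', '  55', '  -2', '   1', '   0', '   3', '   0', '   1', '   3', '   0', '   0']
165 ['   0', '   0', '   0', '   0', '   2', '   1', '   0', '  52', '  73', '  74', '  72', '  50', '   2', '   0', '   0', '   1', '   1', '   0', '   0']
170 ['  -1', '  -2', '  -2', '   0', '   2', '   2', '  51', '  70', '  74', '  72', '  74', '  53', '   0', '   1', '   0', '   1', '   1', '   0', '   0']
175 ['   0', '   1', '  -1', '   0', '   0', '  50', '  73', '  73', '  74', '  73', '  53', '  -1', '  34', '  12', '  10', '   1', '   0', '   0', '   1']
180 ['   2', '   1', '   1', '   0', '  53', '  75', '  73', '  74', '  74', '  54', '   3', '  39', '  37', '  35', '  33', '  10', 
[... 2613 characters left out ...]
19 [  9 234 153  89 199 252 239 232 234 233 235 233 235 255  78  41 255   4]
221 [ 79 236 121 118 166 253 235 234 236 234 234 231 236 255   8 252 133  34]
223 [222 231 235 178 153 255 215 236 233 235 231 232 249 221 166 255  24  35]
225 [239 231 228 231 214 187 255 240 233 232 231 243 255  53 255  11  36  38]
227 [232 232 232 227 230 232 203 255 254 238 255 255   5 255  62  35  39  39]
229 [237 231 230 231 229 228 233 143 184 232 171  33 207 203  29  37  38  37]
231 [229 238 233 232 230 230 227 233 192 193  41 104 255  16  37  36  38  37]
233 [148 194 238 237 232 231 232 228 231 241  63 255   4  36  39  38  39  39]
235 [151 150 154 243 240 234 233 232 229 230 245  98  32  38  37  37  39  38]
```

Run:
```python
import cv2,numpy as np
a=cv2.imread("pics/top0.png")[145:260,220:360]; b=cv2.imread("pics/scene0.png")[135:245,180:320]
b=cv2.resize(b,(140,115)); cv2.imwrite("pics/crop0.png",cv2.resize(np.hstack([a,b]),(784,322),interpolation=cv2.INTER_CUBIC))
```

```text
(no output)
```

View pics/crop0.png

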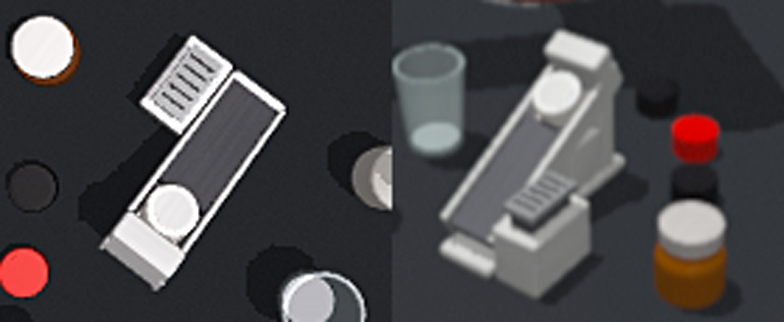

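The views agree on the layout: the key is at top-view pixel (287,175) and the capsule at (282,220). The chute falls up and to the right in that view, yaw about -37.2°. The measured key rectangle, 31.8 × 59.9 mm at z = 73.6 mm, matches the given size. I'll cross-check the origin against the capsule while moving above the place.

Emit:
carry_out(motion=[{"x": 4.34, "y": -3.53}, {"x": 4.34, "y": -3.53}, {"x": 4.34, "y": -3.53}, {"x": 4.34, "y": -3.53}, {"x": 4.34, "y": -3.53}, {"x": 4.34, "y": -3.53}, {"x": 4.34, "y": -3.53}, {"x": 4.34, "y": -3.53}, {"x": 4.34, "y": -3.53}, {"x": 4.34, "y": -3.53}, {"x": 4.34, "y": -3.53}, {"x": 4.34, "y": -3.53}, {"az": 0.169, "gripper": 4.0}, {"az": 0.169, "gripper": 4.0}, {"az": 0.169, "gripper": 4.0}, {"az": 0.169, "gripper": 4.0}, {"az": 0.169, "gripper": 4.0}, {"az": 0.169, "gripper": 4.0}, {"gripper": 4.0}, {"gripper": 4.0}])

```text
$.motion[0]: bad value
```

Run:
```python
from h import *
from cell import telemetry, cams
s=telemetry.state(); print(s)
d=dict(np.load("top0.npz")); P=cloud(d); m=(d["color"].min(-1)>225)
print("capsule top ray", ray(d,(281.7,219.5),.103))
w=cams.read_camera("wrist"); np.savez("w1.npz",**w)
sc=cams.read_camera("scene"); np.savez("s1.npz",**sc)
print(w["mtx"],w["T_tool_cam"])
im=np.hstack([cv2.resize(w["color"],(400,300)),cv2.resize(sc["color"][90:250,140:353],(400,300))])
cv2.imwrite("pics/c1.png",im)
```

```text
{'clock': 0.1, 'q': array([-7.59160942e+01,  3.05298453e+00,  9.24835848e+01, -9.79074872e-04,
        8.45691252e+01, -6.81854341e+00]), 'qd': array([-0.02017507, -0.08602749, -0.21093475, -0.07341831, -0.04689545,
        0.05914911]), 'joint_torque': array([-2.38977145e-04, -3.94908893e+01, -3.71360886e+01, -1.48315103e-04,
        3.94315110e-03,  7.13985415e-06]), 'eef_pos': array([ 0.22283866, -0.58331377,  0.22479796]), 'orientation': array([-1.79894937e+02, -1.15809994e-02,  2.09025322e+01]), 'force': array([-0.35162432,  0.29847645,  0.24282943]), 'torque': array([ 0.03455255, -0.04192714,  0.00798603]), 'grip_width': 1.0031006252789239}
capsule top ray [0.46860768 0.03163369 0.103     ]
[[297.31863964   0.         255.23749558]
 [  0.         297.31863964 192.87292992]
 [  0.           0.           1.        ]] [[ 1.35869511e-03 -9.57447245e-01 -2.88605140e-01  7.43596149e-02]
 [ 9.99999023e-01  1.39591333e-03  7.68538586e-05  1.92286592e-04]
 [ 3.29284246e-04 -2.88604962e-01  9.57448206e-01 -1.49837874e-01]
 [ 0.00000000e+00  0.00000000e+00  0.00000000e+00  1.00000000e+00]]
```

View pics/c1.png

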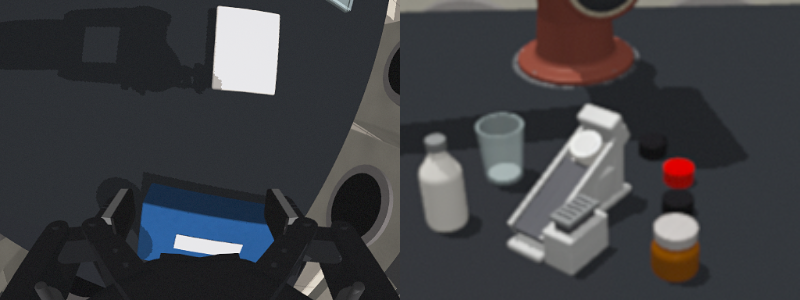

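The call was refused, so every field is probably required and I'll give them all. The capsule ray gives (468.6, 31.6) mm against a predicted (467.4, 33.3), so the pose agrees within about 2 mm. The picture shows the arm has not moved.

Emit:
carry_out(motion=[{"x": 4.34, "y": -3.53, "z": 0, "ax": 0, "ay": 0, "az": 0, "gripper": 8.5}, {"x": 4.34, "y": -3.53, "z": 0, "ax": 0, "ay": 0, "az": 0, "gripper": 8.5}, {"x": 4.34, "y": -3.53, "z": 0, "ax": 0, "ay": 0, "az": 0, "gripper": 8.5}, {"x": 4.34, "y": -3.53, "z": 0, "ax": 0, "ay": 0, "az": 0, "gripper": 8.5}, {"x": 4.34, "y": -3.53, "z": 0, "ax": 0, "ay": 0, "az": 0, "gripper": 8.5}, {"x": 4.34, "y": -3.53, "z": 0, "ax": 0, "ay": 0, "az": 0, "gripper": 8.5}, {"x": 4.34, "y": -3.53, "z": 0, "ax": 0, "ay": 0, "az": 0, "gripper": 8.5}, {"x": 4.34, "y": -3.53, "z": 0, "ax": 0, "ay": 0, "az": 0, "gripper": 8.5}, {"x": 4.34, "y": -3.53, "z": 0, "ax": 0, "ay": 0, "az": 0, "gripper": 8.5}, {"x": 4.34, "y": -3.53, "z": 0, "ax": 0, "ay": 0, "az": 0, "gripper": 8.5}, {"x": 4.34, "y": -3.53, "z": 0, "ax": 0, "ay": 0, "az": 0, "gripper": 8.5}, {"x": 4.34, "y": -3.53, "z": 0, "ax": 0, "ay": 0, "az": 0, "gripper": 8.5}, {"x": 0, "y": 0, "z": 0, "ax": 0, "ay": 0, "az": 0.169, "gripper": 4.0}, {"x": 0, "y": 0, "z": 0, "ax": 0, "ay": 0, "az": 0.169, "gripper": 4.0}, {"x": 0, "y": 0, "z": 0, "ax": 0, "ay": 0, "az": 0.169, "gripper": 4.0}, {"x": 0, "y": 0, "z": 0, "ax": 0, "ay": 0, "az": 0.169, "gripper": 4.0}, {"x": 0, "y": 0, "z": 0, "ax": 0, "ay": 0, "az": 0.169, "gripper": 4.0}, {"x": 0, "y": 0, "z": 0, "ax": 0, "ay": 0, "az": 0.169, "gripper": 4.0}, {"x": 0, "y": 0, "z": 0, "ax": 0, "ay": 0, "az": 0, "gripper": 4.0}, {"x": 0, "y": 0, "z": 0, "ax": 0, "ay": 0, "az": 0, "gripper": 4.0}])

```text
clock: 2.7
eef_pos: [0.5583, -0.0023, 0.2258]
orientation: [180.0, 0.0, -37.1]
force: [0.1, 0.4, -0.0]
grip_width: 0.472
```

```bash
cat > look.py <<'E'
import sys
from h import *
from cell import telemetry, cams
np.set_printoptions(precision=4,suppress=True,linewidth=200)
n=sys.argv[1]
s=telemetry.state(); print({k:s[k] for k in("clock","q","eef_pos","orientation","force","grip_width")})
p=s["eef_pos"]*1000; a=np.radians(-37.2); xh=np.array([np.cos(a),np.sin(a)]); yh=np.array([-xh[1],xh[0]])
r=p[:2]-[505.5,4.4]; print("dispenser frame TCP",r@xh,r@yh,p[2])
w=cams.read_camera("wrist"); sc=cams.read_camera("scene"); np.savez(f"w{n}.npz",**w); np.savez(f"s{n}.npz",**sc)
cv2.imwrite(f"pics/c{n}.png",np.hstack([cv2.resize(w["color"],(400,300)),cv2.resize(sc["color"][90:250,140:353],(400,300),interpolation=cv2.INTER_CUBIC)]))
E
python3 look.py 2
```

```text
{'clock': 2.7, 'q': array([ -7.8773,  -6.072 , 101.3448,  -0.0001,  84.7389, 119.186 ]), 'eef_pos': array([ 0.5583, -0.0023,  0.2258]), 'orientation': array([179.9942,   0.0102, -37.0633]), 'force': array([ 0.0738,  0.3958, -0.    ]), 'grip_width': 0.4722725860796301}
dispenser frame TCP 46.13962976036247 26.56038289179716 225.76382823188803
```

View pics/c2.png

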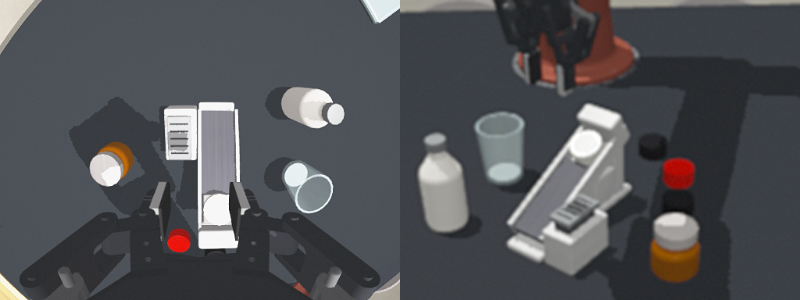

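Aligned: tool at (46, 26.6) mm in the dispenser frame, straddling lane and key (wrist picture: fingertips at columns 160 and 237, chute 200–238, key 165–195). Next I'll measure the fingertips' reach from the wrist depth, then go lower.

Run:
```python
from h import *
np.set_printoptions(precision=4,suppress=True,linewidth=200)
w=dict(np.load("w2.npz")); K=w["mtx"]; z=w["depth"]; v,u=np.mgrid[:384,:512]
x=(u-K[0,2])/K[0,0]; y=(v-K[1,2])/K[0,0]; r=np.hypot(x,y)+1e-9; t=np.tan(r)/r
P=np.stack([x*t*z,y*t*z,z],-1)@w["T_tool_cam"][:3,:3].T+w["T_tool_cam"][:3,3]
ok=(z>0)&(abs(P[...,0])<.02)&(abs(P[...,1])<.06)&(P[...,2]>-.02)&(P[...,2]<.04)
for s in(-1,1):
    q=P[ok&(P[...,1]*s>0)]; print(s,len(q),q[:,2].max() if len(q) else 0,np.percentile(q,[1,50,99],axis=0))
    tip=q[q[:,2]>q[:,2].max()-.004]; print("tip",tip.min(0),tip.max(0))
```

```text
-1 219 -0.00914526822843545 [[-0.0093 -0.0332 -0.0198]
 [ 0.0078 -0.0211 -0.0164]
 [ 0.0118 -0.0203 -0.0096]]
tip [-0.0088 -0.0268 -0.0131] [ 0.0115 -0.0204 -0.0091]
1 233 -0.008504360412419781 [[-0.0095  0.0191 -0.0199]
 [ 0.0079  0.0197 -0.0163]
 [ 0.012   0.0315 -0.0095]]
tip [-0.0073  0.0191 -0.0124] [ 0.0112  0.0253 -0.0085]
```

Emit:
carry_out(motion=[{"x": 0, "y": 0, "z": 4.0, "ax": 0, "ay": 0, "az": 0, "gripper": 4.0}, {"x": 0, "y": 0, "z": 4.0, "ax": 0, "ay": 0, "az": 0, "gripper": 4.0}, {"x": 0, "y": 0, "z": 2.5, "ax": 0, "ay": 0, "az": 0, "gripper": 4.0}, {"x": 0, "y": 0, "z": 0, "ax": 0, "ay": 0, "az": 0, "gripper": 4.0}, {"x": 0, "y": 0, "z": 0, "ax": 0, "ay": 0, "az": 0, "gripper": 4.0}])

```text
clock: 3.42
eef_pos: [0.5592, -0.0024, 0.1223]
orientation: [-179.9, -0.1, -37.2]
force: [-0.2, 0.6, 0.3]
grip_width: 0.466
```

```bash
python3 look.py 3
```

```text
{'clock': 3.425, 'q': array([ -7.8734,  -1.0136, 106.7075,   0.0015,  74.1926, 119.299 ]), 'eef_pos': array([ 0.5592, -0.0024,  0.1223]), 'orientation': array([-179.9432,   -0.0983,  -37.1729]), 'force': array([-0.2343,  0.6342,  0.3219]), 'grip_width': 0.46606176824168355}
dispenser frame TCP 46.92957055838613 27.0551711716034 122.3253794234778
```

View pics/c3.png

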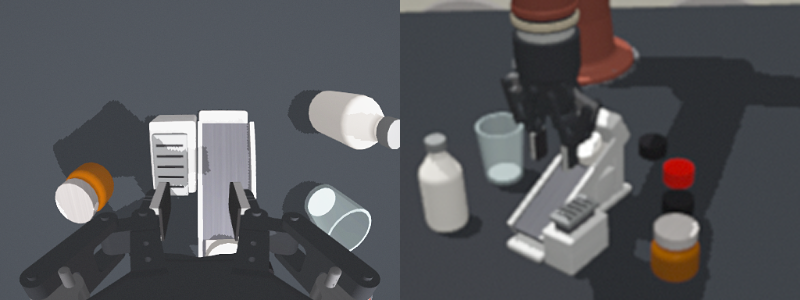

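The picture shows the fingers straddling the key's uphill part and the lane, well above both. My wrist reading puts the tips at tool z ≈ -9 mm, which disagrees with the stated +19 mm. I'll check it against the key as seen by the wrist camera and the tips as seen by the scene camera.

Run:
```python
from h import *
np.set_printoptions(precision=1,suppress=True,linewidth=200)
a=np.radians(-37.2); R=np.array([[np.cos(a),np.sin(a),0],[np.sin(a),-np.cos(a),0],[0,0,-1]])
tcp=np.array([.5592,-.0024,.1223]); D=np.array([.5055,.0044,0]); Rd=np.array([[np.cos(a),-np.sin(a),0],[np.sin(a),np.cos(a),0],[0,0,1]])
w=dict(np.load("w3.npz")); K=w["mtx"]; z=w["depth"]; v,u=np.mgrid[:384,:512]
x=(u-K[0,2])/K[0,0]; y=(v-K[1,2])/K[0,0]; r=np.hypot(x,y)+1e-9; t=np.tan(r)/r
T=np.stack([x*t*z,y*t*z,z],-1)@w["T_tool_cam"][:3,:3].T+w["T_tool_cam"][:3,3]
W=((T@R.T)+tcp-D)@Rd*1000
for (uu,vv) in [(222,165),(222,190),(222,215),(270,165),(290,200),(270,240),(205,240),(205,250),(210,260),(305,240),(302,260)]: print("w",uu,vv,"tool",T[vv,uu]*1000,"disp",W[vv,uu],z[vv,uu])
s=dict(np.load("s3.npz")); Q=(cloud(s)-D)@Rd*1000
ok=(s["depth"]>0)&(Q[...,2]>60)&(abs(Q[...,0]-46)<16)&(Q[...,1]>-12)&(Q[...,1]<66)
for lo,hi in((-12,27),(40,66)):
    q=Q[ok&(Q[...,1]>lo)&(Q[...,1]<hi)]; q=q[q[:,2]>80]; print(len(q),np.percentile(q,[0,2,50,98],axis=0) if len(q) else "")
```

```text
w 222 165 tool [ 30.2 -25.6  68.1] disp [77.  52.6 54.2] 0.22126132
w 222 190 tool [ 16.5 -23.7  47.9] disp [63.4 50.8 74.4] 0.2058467
w 222 215 tool [ -2.1 -24.4  48. ] disp [44.8 51.4 74.3] 0.2113011
w 270 165 tool [26.3 11.4 87.3] disp [73.1 15.7 35. ] 0.24083798
w 290 200 tool [ 0.4 27.2 74.8] disp [47.3 -0.1 47.5] 0.23630182
w 270 240 tool [-29.   11.1  62.8] disp [17.9 15.9 59.5] 0.2332742
w 205 240 tool [ 11.3 -25.  -20.9] disp [ 58.2  52.1 143.2] 0.14150856
w 205 250 tool [ 11.7 -23.3 -32.1] disp [ 58.6  50.3 154.4] 0.13062008
w 210 260 tool [  9.  -20.6 -36.4] disp [ 55.9  47.6 158.7] 0.1272741
w 305 240 tool [ 11.6  23.3 -21.4] disp [ 58.4   3.7 143.7] 0.1410375
w 302 260 tool [ 10.5  19.4 -39. ] disp [ 57.4   7.7 161.3] 0.124423556
390 [[ 34.1 -11.8 130.3]
 [ 36.8 -10.6 135. ]
 [ 56.4   7.1 182.8]
 [ 61.3  26.4 448.4]]
1211 [[ 30.   40.3 131.4]
 [ 32.7  43.2 143.2]
 [ 53.5  60.  292.1]
 [ 61.3  65.2 447.7]]
```

Both cameras map the key correctly (74 mm), and both put the fingertips about 9 mm above the TCP at this opening (world 131 mm). I'll go by force: descend to a point that is safe under either reading, then in small steps.

Emit:
carry_out(motion=[{"x": -0.1, "y": 0, "z": 2.4, "ax": 0, "ay": 0, "az": 0, "gripper": 4.0}, {"x": 0, "y": 0, "z": 0, "ax": 0, "ay": 0, "az": 0, "gripper": 4.0}, {"x": 0, "y": 0, "z": 0, "ax": 0, "ay": 0, "az": 0, "gripper": 4.0}])

```text
clock: 3.9
eef_pos: [0.5583, -0.0018, 0.0983]
orientation: [-179.9, -0.1, -37.2]
force: [-0.6, 0.0, 0.3]
grip_width: 0.464
```

Emit:
carry_out(motion=[{"x": 0, "y": 0, "z": 0.8, "ax": 0, "ay": 0, "az": 0, "gripper": 4.0}, {"x": 0, "y": 0, "z": 0, "ax": 0, "ay": 0, "az": 0, "gripper": 4.0}])

```text
clock: 4.15
eef_pos: [0.5573, -0.0017, 0.0885]
orientation: [180.0, 0.0, -37.2]
force: [-0.3, -0.5, 0.4]
grip_width: 0.468
```

```bash
python3 look.py 4
python3 - <<'E'
import numpy as np,cv2
a=np.load("s4.npz")["color"][140:240,185:285]
cv2.imwrite("pics/d4.png",cv2.resize(a,(600,600),interpolation=cv2.INTER_CUBIC))
E
```

```text
{'clock': 4.15, 'q': array([ -7.8249,   1.0755, 108.118 ,  -0.0031,  70.8533, 119.3702]), 'eef_pos': array([ 0.5573, -0.0017,  0.0885]), 'orientation': array([179.9745,   0.0394, -37.1942]), 'force': array([-0.2582, -0.463 ,  0.4052]), 'grip_width': 0.4683807908974822}
dispenser frame TCP 44.91923090406737 26.43741531034889 88.53401308660898
```

View pics/d4.png

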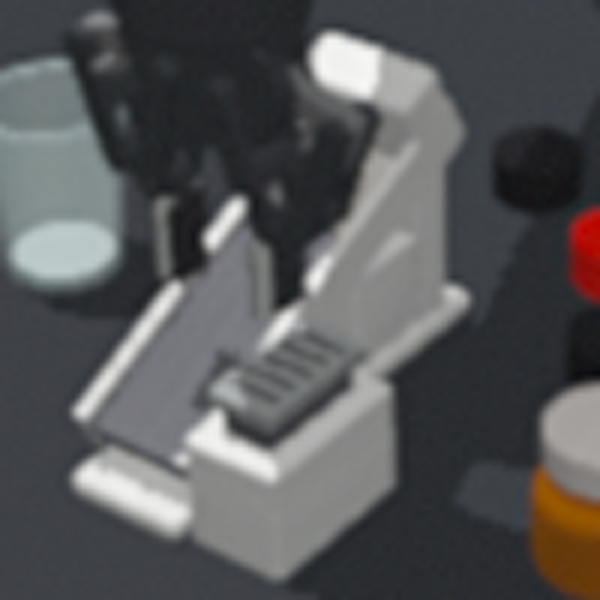

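The picture shows the finger tips at crop pixels (185,275) and (285,305), not yet touching anything. I'll compare that with the projections of the expected tips.

Run:
```python
from h import *
np.set_printoptions(precision=1,suppress=True,linewidth=200)
a=np.radians(-37.2); Rd=np.array([[np.cos(a),-np.sin(a),0],[np.sin(a),np.cos(a),0],[0,0,1]]); D=np.array([.5055,.0044,0])
s=dict(np.load("s4.npz")); T=s["world_to_cam"];K=s["mtx"]
def pr(p):
    c=T[:3,:3]@(Rd@(np.array(p)/1000)+D)+T[:3,3]; q=K@c; return ((q[:2]/q[2])-[185,140])*6
for p in [(56,-1,97),(56,-1,75),(34,-1,97),(34,-1,75),(56,54,97),(56,54,75),(34,54,97),(34,54,75),(45,54,73),(75,70,73),(15,38,73),(85*.913,0,30)]: print(p,pr(p))
Q=(cloud(s)-D)@Rd*1000
for (u,v) in [(170,230),(170,260),(185,240),(185,265),(260,230),(260,280),(285,270),(290,295),(245,380)]:
    print(u,v,Q[int(v/6+140),int(u/6+185)])
```

```text
(56, -1, 97) [157.9 280.5]
(56, -1, 75) [161.8 326.7]
(34, -1, 97) [194.6 255.2]
(34, -1, 75) [198.1 301. ]
(56, 54, 97) [266.6 327.5]
(56, 54, 75) [269.3 374.3]
(34, 54, 97) [302.8 300.8]
(34, 54, 75) [305.1 347.4]
(45, 54, 73) [287.5 364.9]
(75, 70, 73) [270.3 417.2]
(15, 38, 73) [303.8 315.4]
(77.605, 0, 30) [135.8 445.1]
170 230 [ 55.7   6.4 124. ]
170 260 [ 55.3   4.8 109.4]
185 240 [ 49.8   6.7 115.5]
185 265 [ 52.4   8.1 106.3]
260 230 [ 56.3  52.9 141.7]
260 280 [ 56.5  51.7 119.9]
285 270 [ 51.7  59.6 123.1]
290 295 [ 48.7  59.3 110.4]
245 380 [61.9 44.1 72.6]
```

Both the projections and the depths put the tips at z ≈ 97–99 mm, so tip = TCP + ~9 mm and first contact comes near TCP 64 mm. I'll go on to just above the key.

Emit:
carry_out(motion=[{"x": 0, "y": 0, "z": 1.6, "ax": 0, "ay": 0, "az": 0, "gripper": 4.0}, {"x": 0, "y": 0, "z": 0, "ax": 0, "ay": 0, "az": 0, "gripper": 4.0}, {"x": 0, "y": 0, "z": 0, "ax": 0, "ay": 0, "az": 0, "gripper": 4.0}])

```text
clock: 4.62
eef_pos: [0.5573, -0.0017, 0.0724]
orientation: [180.0, 0.0, -37.2]
force: [-0.0, -0.1, 0.1]
grip_width: 0.472
```

Emit:
carry_out(motion=[{"x": 0, "y": 0, "z": 0.7, "ax": 0, "ay": 0, "az": 0, "gripper": 4.0}, {"x": 0, "y": 0, "z": 0, "ax": 0, "ay": 0, "az": 0, "gripper": 4.0}, {"x": 0, "y": 0, "z": 0, "ax": 0, "ay": 0, "az": 0, "gripper": 4.0}])

```text
clock: 5.0
eef_pos: [0.5578, -0.0018, 0.0662]
orientation: [-180.0, -0.0, -37.2]
force: [1.3, -0.5, 0.8]
grip_width: 0.47
```

Emit:
carry_out(motion=[{"x": 0, "y": 0, "z": 0.4, "ax": 0, "ay": 0, "az": 0, "gripper": 4.0}, {"x": 0, "y": 0, "z": 0, "ax": 0, "ay": 0, "az": 0, "gripper": 4.0}])

```text
clock: 5.25
eef_pos: [0.5579, -0.0018, 0.0623]
orientation: [-180.0, -0.0, -37.2]
force: [0.3, -0.9, 3.6]
grip_width: 0.469
```

```bash
python3 look.py 5
```

```text
{'clock': 5.25, 'q': array([ -7.8254,   3.0616, 108.8774,   0.0017,  68.0194, 119.3713]), 'eef_pos': array([ 0.5579, -0.0018,  0.0623]), 'orientation': array([-179.9782,   -0.0354,  -37.1974]), 'force': array([ 0.3465, -0.8601,  3.6444]), 'grip_width': 0.46880532115801293}
dispenser frame TCP 45.478706393511665 26.772551212689432 62.25151197497331
```

View pics/c5.png

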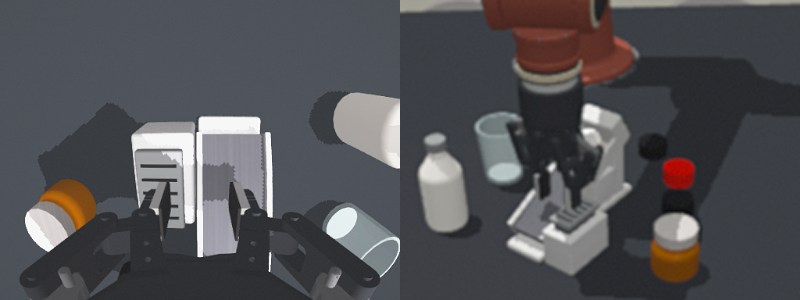

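The left finger is on the key at wrist pixel (160,190) and the right one stands over the mid-lane at (238,190), with 3.6 N now on the tool. Pressing.

Emit:
carry_out(motion=[{"x": 0, "y": 0, "z": 0.35, "ax": 0, "ay": 0, "az": 0, "gripper": 4.0}, {"x": 0, "y": 0, "z": 0.35, "ax": 0, "ay": 0, "az": 0, "gripper": 4.0}, {"x": 0, "y": 0, "z": 0, "ax": 0, "ay": 0, "az": 0, "gripper": 4.0}])

```text
clock: 5.72
eef_pos: [0.5579, -0.0018, 0.0554]
orientation: [-180.0, -0.0, -37.2]
force: [-0.7, -0.4, 6.4]
grip_width: 0.468
```

Emit:
carry_out(motion=[{"x": 0, "y": 0, "z": 0.15, "ax": 0, "ay": 0, "az": 0, "gripper": 4.0}, {"x": 0, "y": 0, "z": 0, "ax": 0, "ay": 0, "az": 0, "gripper": 4.0}])

```text
clock: 5.98
eef_pos: [0.558, -0.0018, 0.0541]
orientation: [-180.0, -0.0, -37.2]
force: [-1.5, -0.5, 6.3]
grip_width: 0.474
```

Emit:
carry_out(motion=[{"x": 0, "y": 0, "z": 0.15, "ax": 0, "ay": 0, "az": 0, "gripper": 4.0}, {"x": 0, "y": 0, "z": 0, "ax": 0, "ay": 0, "az": 0, "gripper": 4.0}, {"x": 0, "y": 0, "z": 0, "ax": 0, "ay": 0, "az": 0, "gripper": 4.0}, {"x": 0, "y": 0, "z": 0, "ax": 0, "ay": 0, "az": 0, "gripper": 4.0}])

```text
clock: 6.48
eef_pos: [0.5581, -0.0018, 0.054]
orientation: [-180.0, -0.0, -37.2]
force: [-6.4, -0.8, 12.9]
grip_width: 0.471
```

```bash
python3 look.py 6
```

```text
{'clock': 6.475, 'q': array([ -7.8218,   3.7515, 109.0516,  -0.0027,  67.1689, 119.3556]), 'eef_pos': array([ 0.5581, -0.0018,  0.054 ]), 'orientation': array([-179.9884,   -0.0256,  -37.1763]), 'force': array([-6.3934, -0.7585, 12.9326]), 'grip_width': 0.4706797907638966}
dispenser frame TCP 45.66120267008679 26.892241684974287 53.99016636004796
```

View pics/c6.png

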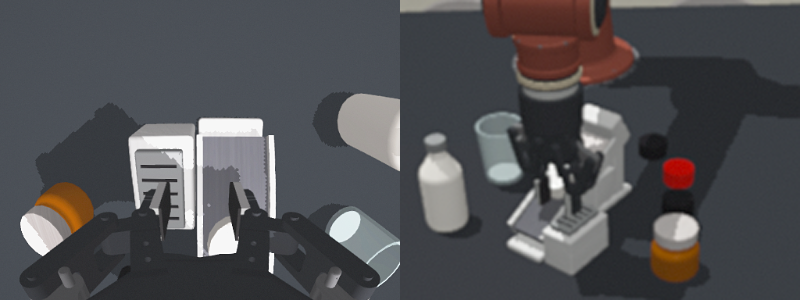

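The capsule has slid into the lane (white disc at wrist pixel (220,240)), and the key is at its stop with 13 N. I'll measure where the capsule lies and whether it touches the finger.

```bash
cat > cap.py <<'E'
import sys
from h import *
from cell import telemetry,cams
from scipy.spatial.transform import Rotation as Ro
np.set_printoptions(precision=1,suppress=True,linewidth=200)
a=np.radians(-37.2); Rd=np.array([[np.cos(a),-np.sin(a),0],[np.sin(a),np.cos(a),0],[0,0,1]]); D=np.array([.5055,.0044,0])
s=telemetry.state(); w=cams.read_camera("wrist"); R=Ro.from_euler("xyz",s["orientation"],degrees=True).as_matrix()
K=w["mtx"]; z=w["depth"]; v,u=np.mgrid[:384,:512]
x=(u-K[0,2])/K[0,0]; y=(v-K[1,2])/K[0,0]; r=np.hypot(x,y)+1e-9; t=np.tan(r)/r
T=np.stack([x*t*z,y*t*z,z],-1)@w["T_tool_cam"][:3,:3].T+w["T_tool_cam"][:3,3]
W=(T@R.T+s["eef_pos"]-D)@Rd
c,n=np.cos(.42),np.sin(.42); C=np.stack([c*W[...,0]-n*(W[...,2]-.065),W[...,1],n*W[...,0]+c*(W[...,2]-.065)],-1)*1000
bright=w["color"].min(-1)>150
m=(z>0)&bright&(abs(C[...,1])<24)&(C[...,2]>10)&(C[...,2]<32)&(abs(C[...,0])<90)
q=C[m]; print(s["clock"],"force",s["force"],"tcp",s["eef_pos"]*1000,len(q)); 
print("top z",np.percentile(q[:,2],[5,50,95]),"x",np.percentile(q[:,0],[1,50,99]),"y",np.percentile(q[:,1],[1,50,99]))
top=q[q[:,2]>20]; print("front x by y",[(yy,round(top[abs(top[:,1]-yy)<1.5,0].max(),1)) for yy in range(-21,22,3) if (abs(top[:,1]-yy)<1.5).any()])
A=np.c_[top[:,:2],np.ones(len(top))]; print("plane slope",np.linalg.lstsq(A,top[:,2],rcond=None)[0])
E
python3 cap.py; sleep 0; python3 cap.py
```

```text
6.575 force [-5.6 -0.5 13.8] tcp [558.1  -1.8  53.9] 1094
top z [25.3 26.9 28. ] x [ 2.3 11.9 24.7] y [-19.6  12.   21.5]
front x by y [(-21, np.float64(3.1)), (-18, np.float64(-2.9)), (3, np.float64(12.6)), (6, np.float64(26.0)), (9, np.float64(25.4)), (12, np.float64(24.0)), (15, np.float64(22.0)), (18, np.float64(18.7)), (21, np.float64(14.3))]
plane slope [-0.  -0.  27.5]
6.625 force [-5.1  0.  12.8] tcp [558.1  -1.8  54. ] 1091
top z [25.3 26.8 28.1] x [ 1.7 11.9 24.7] y [-19.5  11.9  21.5]
front x by y [(-21, np.float64(2.6)), (-18, np.float64(-3.0)), (3, np.float64(12.4)), (6, np.float64(25.9)), (9, np.float64(25.3)), (12, np.float64(23.8)), (15, np.float64(21.3)), (18, np.float64(18.3)), (21, np.float64(14.0))]
plane slope [-0.  -0.  27.4]
```

The capsule is flat (plane slope 0) and its front is against the finger, with the centre at chute x ≈ 4–5 mm as predicted and at rest. Its top reads 3 mm high, as did the bare lane floor earlier, so it sits on the floor. I'll hold for half a second, recheck and hand in.

Emit:
carry_out(motion=[{"x": 0, "y": 0, "z": 0, "ax": 0, "ay": 0, "az": 0, "gripper": 4.0}, {"x": 0, "y": 0, "z": 0, "ax": 0, "ay": 0, "az": 0, "gripper": 4.0}, {"x": 0, "y": 0, "z": 0, "ax": 0, "ay": 0, "az": 0, "gripper": 4.0}, {"x": 0, "y": 0, "z": 0, "ax": 0, "ay": 0, "az": 0, "gripper": 4.0}])

```text
clock: 7.18
eef_pos: [0.5581, -0.0018, 0.054]
orientation: [-180.0, -0.0, -37.2]
force: [-5.2, 0.0, 14.0]
grip_width: 0.468
```

```bash
python3 cap.py && python3 -c "
from cell import ticket
print(ticket.sign_off())"
```

```text
7.175 force [-5.2  0.  14. ] tcp [558.1  -1.8  54. ] 1096
top z [25.3 26.9 28.2] x [ 1.9 11.9 24.8] y [-19.6  12.   21.5]
front x by y [(-21, np.float64(2.4)), (-18, np.float64(1.4)), (3, np.float64(12.2)), (6, np.float64(25.9)), (9, np.float64(25.8)), (12, np.float64(23.9)), (15, np.float64(21.5)), (18, np.float64(18.6)), (21, np.float64(14.5))]
plane slope [-0.  -0.  27.5]
the job is handed in; nothing more can be done
None
```

I set the fingers about 54 mm apart and used one to press the key down to its stop. The other finger stood in the lane and caught the capsule as it slid down. I handed the job in at 7.2 s with the arm still holding that pose; no verdict was reported.

- **Capsule:** in the last check its centre was at chute x ≈ 4–5 mm. It lay flat and had not moved over about 0.6 s. Its front edge lines up with where the lane finger stands.
- **Finger contact:** I inferred the finger's push on the capsule from that position and the steady rest. The 13–14 N on the tool is mostly the key, so it does not measure that push.
- **Bystanders:** the tumbler, bottle and jar were never approached, and in the last picture they appear in their original places. I did not measure their positions again.

Two readings disagreed with what was given:

- **Fingertips:** they stood about 9 mm behind the tool point at this opening, where the description says 19 mm ahead. Both cameras and the first contact force agreed, so I went by those.
- **Height:** the capsule's top read about 3 mm too high. The bare lane floor read high by the same amount earlier, so I took it as a calibration offset and not a lift.

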